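# Stroke the vanity light dimmer up to full

## Task

Turn the vanity lights up on the dimmer pad: with closed fingertips pointing down, touch the narrow end of its curved steel bar and lightly trace the whole curve to the wide end in one stroke, without lifting off on the way. Finish with the fingertips still resting lightly on the wide end: the program ends while holding that touch. Do not press hard, do not shift or lift the pad, and leave the bottles, tin, tray and riser alone.

Things in the scene. Friction and masses are not known exactly. Their poses are not given: they have to be found in the camera images.
- pad: Flat white plastic dimmer pad, a slab 100 mm (its x) by 236 mm (its y) by 18 mm high, 0.6 to 1 kg, loose on the vanity at any yaw; origin at the centre of its underside, z up. Its dark steel touch bar is an arc in plan, radius 130 mm about the pad's x = -110, y = 0 mm, from y = -97 mm (narrow end, 8 mm wide) to y = +97 mm (wide end, 26 mm), widening evenly; flat top 26 mm above the vanity.
- bar (a joint): How far the touch bar is pressed down, in m: 0 at rest to 0.006 at its stop. The bar stands 8 mm proud of the pad. It sinks level as a whole, wherever touched, on a spring: about 0.5 N to start it, about 3 N at 3 mm, 6 N at the stop; it springs back when let go.
- mark0 (a point): First point of the stroke: on the middle line of the bar's top (bar at rest), 14 mm in from the tip of the narrow end. Fixed to the pad, with the pad's axes.
- mark1 (a point): Point on the middle line of the bar's top (bar at rest), 27 mm along the arc from mark0. Fixed to the pad, with the pad's axes.
- mark2 (a point): Point on the middle line of the bar's top (bar at rest), 54 mm along the arc from mark0. Fixed to the pad, with the pad's axes.
- mark3 (a point): Point on the middle line of the bar's top (bar at rest), 82 mm along the arc from mark0. Fixed to the pad, with the pad's axes.
- mark4 (a point): Point on the middle line of the bar's top (bar at rest), 109 mm along the arc from mark0. Fixed to the pad, with the pad's axes.
- mark5 (a point): Point on the middle line of the bar's top (bar at rest), 136 mm along the arc from mark0. Fixed to the pad, with the pad's axes.
- mark6 (a point): Point on the middle line of the bar's top (bar at rest), 163 mm along the arc from mark0. Fixed to the pad, with the pad's axes.
- mark7 (a point): Last point of the stroke: on the middle line of the bar's top (bar at rest), 14 mm in from the tip of the wide end. Fixed to the pad, with the pad's axes.
- pump_tall: Bystander: amber glass pump bottle, 52 mm diameter, 165 mm high, standing on the round glass tray. Origin at the centre of its underside, z up.
- pump_mid: Bystander: white ceramic pump bottle, 48 mm diameter, 145 mm high, standing on the round glass tray. Origin at the centre of its underside, z up.
- pump_short: Bystander: clear plastic pump bottle, 54 mm diameter, 125 mm high, standing on the round glass tray. Origin at the centre of its underside, z up.
- tin: Bystander: round stainless steel pill tin, 42 mm diameter, 18 mm high, lying on the vanity 30 to 60 mm from the pad's long edge on its -x side. Origin at the centre of its underside, z up.
- tray: Round glass tray, 220 mm diameter, 8 mm thick, fixed to the vanity; it carries the three pump bottles. Origin at the centre of its underside.
- riser: Clear acrylic riser (a low bridge), 240 mm (its x) by 140 mm (its y) by 80 mm high, with a jar and a small box on top up to 118 mm high, fixed to the vanity. Origin at the centre of its underside.

How it is judged:
By the outcome, as a careful person would: the job done as asked, in the order asked, and still so for the second after the job is handed in, while the arm keeps its last pose, push and grip.
It also fails if it takes over 48 s, if anything falls off the work surface, if the arm or the gripper's body presses on something with over 40 N, if the wrist force passes 120 N, or if a joint passes its speed limit or range.

## Robot

A 7-joint arm with a two-finger parallel gripper is mounted at the origin on the work surface. World frame = base frame: x ahead of the robot, y to its left, z up, the work surface at z = 0. Lengths are in m, angles in rad, forces in N, time in s.
With the tool pointing down it reaches from about 0.4 to 0.85 m from the base axis. Payload 10.4 kg.
Tool frame: the origin (TCP) lies between the finger pads; the fingertips stand 8 mm ahead of it and the grasp point (between the pads) lies 11 mm behind it; z points along the fingers, x is the direction in which the jaws open and shut, and the axes are right-handed (so a half turn about z gives the same grasp; the last joint's range is limited). The gripper opens to 87 mm and grips with 3 to 60 N. Pads are 19 mm wide; open, the fingers measure 117 mm over their backs; the gripper's body (75 mm by 190 mm) begins 51 mm behind the grasp point.
Start: joints at [-0.023, 0.332, -0.065, 1.46, 0.022, 1.35, -0.088], TCP at [0.625, 0, 0.231] pointing down, gripper open.
Joint ranges: [-2.6, 2.6], [-0.5, 2.12], [-1.47, 1.34], [0.16, 2.42], [-1.27, 4.41], [0.06, 2.06], [-2.6, 2.6]. Speed limits (rad/s): [2.22, 2.22, 2.79, 2.79, 3.14, 3.14, 3.14].

## Interface

Orientations are given as a unit quaternion [x, y, z, w].
In Python, from bench import r, viewer gives the robot as it stands.
- The arm moves only by the tool apply_moves, never from a script. Its argument "increments" is a list of rows, each an object with "grip": the closure in counts, from 0 (fully open) to 255 (shut); "xyz": the shift along the tool's x, y, z in mm, a list of three; "rotation": the turn, a rotation vector about the tool's x, y, z in degrees, a list of three. A call has 1 to 5 rows; each row is the pose to reach, as a shift and turn from the pose measured when the call began, along the tool's axes at that moment; what a row does not reach only later rows make up. A row lasts 1/8 s, in which the tool goes at most 62.5 mm and 10.7 degrees, less where a joint would pass 70% of its speed; a pose out of reach is approached as far as the arm can. A call with a gripper value outside its range is refused whole. The fingers move at their own pace and stop on an object; "squeeze" is the grip in N (left out, the last holds). Time passes only in rows, so rows that repeat a pose let the fingers close. It gives the time, the measured TCP pose, the force and the opening at its end, in the units of the state.
- r.read_state(): the state, without advancing time (a new reading comes with each control period).
- viewer.camera(name): name is "scene" or "side" or "wrist"; returns a dict with "img" (420x560x3 uint8, blue, green, red), "range_z" (420x560 float32, m along the optical axis (not along the pixel's ray), 0 where there is no reading), "vertical_fov" (degrees; the focal length in pixels is half the picture's height over the tangent of half this angle, whatever the lens; pixels are square), "cx", "cy" (the principal point, pixels), "rvec" (rotation vector, rad) and "tvec" (3), from world to camera coordinates, as OpenCV has them. Camera axes: x right, y down, z forward; pixel columns grow to the right and rows downward; lengths in m; the calibration is good to about 2 mm. A picture is of the moment at which its call begins.
- r.close_job(): hands the job in, once; it reports no verdict.
The state is a dict: "time": time; "joint_positions": joint angles; "joint_vel": joint speeds; "joint_torque": joint torques, N m; "ee_pos": TCP position; "eef_rot": TCP orientation; "ft_force": force on the tool from outside, world axes, zero at the start; "torque": the same for the moment, N m; "width": finger opening in m.
Only numpy, scipy, OpenCV 4.12 (cv2) and the standard library are available. Lean on these libraries where they do the work, as an engineer would, in place of code of your own. Each camera call takes 0.05 s, during which the arm holds its last target.

## Working session

There is one attempt and no reset: what is moved stays moved. The work goes in short steps, Python scripts to look and compute and a tool call to move; the robot and the scene stay as the last step left them, time stands still between calls to the robot, and variables do not carry over. Pictures are saved under pics/ and viewed, and the job is handed in when it is done.

Besides the shell and the picture viewer there is one more tool, called after "Emit:" as name([rows], argument=value, ...), one row to a line, values as JSON. apply_moves: Moves the arm, as the interface text tells. Its arguments: {"type":"object","properties":{"increments":{"type":"array","items":{"type":"object","properties":{"grip":{"type":"number"},"xyz":{"type":"array","items":{"type":"number"}},"rotation":{"type":"array","items":{"type":"number"}}}}},"squeeze":{"type":"number"}},"required":["increments"]}

```bash
ls; mkdir -p pics; cat > h.py <<'E'
import numpy as np,cv2
from bench import r,viewer
from scipy.spatial.transform import Rotation as R
def cam(n):
    c=viewer.camera(n);h,w=c['img'].shape[:2]
    f=h/2/np.tan(np.radians(c['vertical_fov'])/2)
    Rm=cv2.Rodrigues(np.array(c['rvec'],float))[0];t=np.array(c['tvec'],float).ravel()
    v,u=np.mgrid[:h,:w];z=c['range_z']
    P=np.stack([(u-c['cx'])/f*z,(v-c['cy'])/f*z,z],-1)
    W=(P-t)@Rm; W[z==0]=np.nan
    return c,W,f,Rm,t
E
python3 - <<'E'
from h import *
s=r.read_state();print({k:np.round(v,3).tolist() for k,v in s.items()})
for n in ['scene','side','wrist']:
    c,W,f,Rm,t=cam(n);cv2.imwrite(f'pics/{n}0.png',c['img']);np.savez(f'{n}0.npz',img=c['img'],W=W,R=Rm,t=t,f=f,cx=c['cx'],cy=c['cy'])
    print(n,f,-Rm.T@t, Rm[2])
E
```

```text
pics
{'time': 0.0, 'joint_positions': [-0.023, 0.333, -0.065, 1.461, 0.022, 1.35, -0.088], 'joint_vel': [0.001, -0.0, -0.001, 0.001, -0.001, 0.002, 0.0], 'joint_torque': [-0.0, -62.325, 0.024, -38.989, -0.061, 0.04, 0.0], 'ee_pos': [0.625, 0.0, 0.23], 'eef_rot': [1.0, 0.0, -0.001, 0.0], 'ft_force': [0.253, -0.507, -0.968], 'torque': [-0.007, -0.009, -0.079], 'width': 0.087}
scene 492.97344272287745 [1.46192788 0.76544947 0.939752  ] [-0.60280867 -0.51580551 -0.60874163]
side 436.4383202143739 [0.06600842 0.65359688 0.78480491] [ 0.47618396 -0.59057608 -0.65151265]
wrist 349.6799970906088 [0.62590838 0.07673747 0.38457711] [-0.00142139 -0.27711556 -0.96083555]
```

View pics/scene0.png

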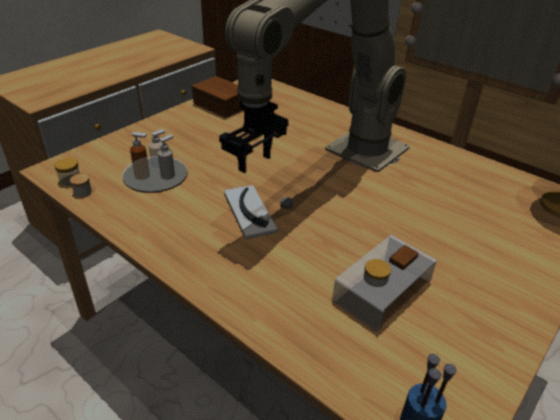

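View pics/side0.png

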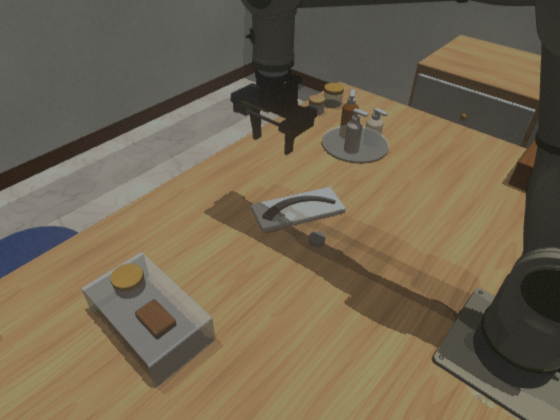

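View pics/wrist0.png

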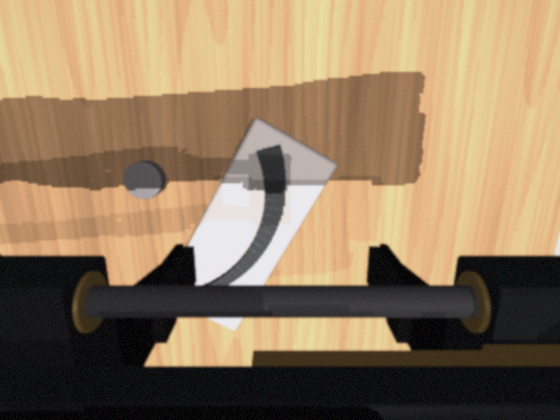

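Scene: the pad is at about (250,210) with the tin at (287,203). In the wrist view the wide end is at about (270,160), and the narrow end near (207,287) is partly behind the gripper. Next I'll fit the pad.

```bash
python3 - <<'E'
from h import *
for n in ['scene','side','wrist']:
    d=np.load(n+'0.npz');W=d['W'];img=d['img'].astype(int)
    ok=np.isfinite(W[...,2])&(W[...,0]>.35)&(W[...,0]<.9)&(abs(W[...,1])<.3)
    tab=ok&(abs(W[...,2])<.006)
    print(n,'table z',np.median(W[tab][:,2]))
    m=ok&(W[...,2]>.012)&(W[...,2]<.033)
    k,l,st,ce=cv2.connectedComponentsWithStats(m.astype(np.uint8))
    for i in range(1,k):
        if st[i,4]>60:
            p=W[l==i]; print(i,st[i],p.mean(0).round(4),np.percentile(p[:,2],[5,50,95]).round(4), cv2.minAreaRect((p[:,:2]*1000).astype(np.float32)))
            print('  bgr bright',img[l==i].sum(1).mean())
E
```

```text
scene table z 0.0004528781589308975
1 [ 224  185   54   51 1562] [ 0.5914 -0.0497  0.0198] [0.0147 0.019  0.0275] ((584.9083251953125, -57.68663024902344), (241.57888793945312, 100.34435272216797), 60.6572380065918)
  bgr bright 331.1619718309859
2 [281 197  13   9  91] [0.4777 0.0026 0.018 ] [0.0153 0.0179 0.0219] ((476.5870666503906, 3.1365966796875), (43.481849670410156, 37.97782516479492), 39.25912857055664)
  bgr bright 140.03296703296704
side table z 0.0005291978712039461
1 [ 251  187   95   43 2268] [ 0.5787 -0.0521  0.0198] [0.0154 0.019  0.0274] ((581.3621826171875, -59.0938720703125), (236.27322387695312, 103.67312622070312), 60.548912048339844)
  bgr bright 348.560405643739
2 [309 231  17  14 179] [0.4735 0.0025 0.0181] [0.0147 0.0183 0.0206] ((474.82305908203125, 1.0401363372802734), (39.3661994934082, 40.49415588378906), 71.8858413696289)
  bgr bright 212.19553072625698
wrist table z 0.0006672663138575646
1 [  187   118   150   168 14277] [ 0.5999 -0.0295  0.0201] [0.0172 0.0188 0.0271] ((593.23828125, -44.31483459472656), (201.5018310546875, 100.13235473632812), 60.36475372314453)
  bgr bright 539.0821601176718
2 [ 124  161   40   39 1181] [0.4785 0.0021 0.0185] [0.0169 0.0186 0.02  ] ((477.9989929199219, 1.7650299072265625), (40.42216491699219, 40.66265869140625), 12.167318344116211)
  bgr bright 300.848433530906
3 [208 318  36  13 259] [ 0.5623 -0.1716  0.0183] [0.0169 0.0184 0.0196] ((558.4192504882812, -168.259033203125), (20.071735382080078, 39.32477569580078), 66.18489837646484)
  bgr bright 672.6332046332046
```

```bash
python3 - <<'E'
from h import *
for n in ['scene','side']:
    d=np.load(n+'0.npz');W=d['W']
    ok=np.isfinite(W[...,2])&(abs(W[...,1])<.7)&(W[...,0]>.2)&(W[...,0]<1.3)
    m=ok&(W[...,2]>.04)&(W[...,2]<.19)
    k,l,st,ce=cv2.connectedComponentsWithStats(m.astype(np.uint8))
    for i in range(1,k):
        if st[i,4]>40:
            p=W[l==i]; print(n,st[i],p.min(0).round(3),p.max(0).round(3))
E
```

```text
scene [149 129  25  43 700] [ 0.566 -0.488  0.04 ] [ 0.657 -0.364  0.157]
scene [130 132  19  41 531] [ 0.665 -0.47   0.04 ] [ 0.718 -0.42   0.176]
scene [ 55 158  24  19 367] [ 0.823 -0.663  0.04 ] [ 0.896 -0.579  0.073]
scene [ 70 174  20  13 209] [ 0.842 -0.559  0.04 ] [ 0.9   -0.492  0.06 ]
scene [ 334  234  103   87 4478] [0.468 0.339 0.04 ] [0.718 0.496 0.122]
scene [ 403  360   52   60 1602] [0.825 0.624 0.04 ] [0.898 0.695 0.19 ]
side [324  83  20  16 267] [ 0.821 -0.656  0.04 ] [ 0.89  -0.578  0.073]
side [340  89  28  57 868] [ 0.593 -0.475  0.04 ] [ 0.71  -0.366  0.176]
side [309  95  16  11 146] [ 0.838 -0.558  0.041] [ 0.899 -0.499  0.06 ]
side [364 107  24  32 438] [ 0.568 -0.49   0.041] [ 0.628 -0.441  0.136]
side [  81  251  133  126 8373] [0.465 0.34  0.04 ] [0.716 0.495 0.122]
```

Emit:
apply_moves([
  {"grip": 255, "xyz": [0, 40, 0]},
  {"grip": 255, "xyz": [-10, 90, 0]},
  {"grip": 255, "xyz": [-20, 130, 0]},
  {"grip": 255, "xyz": [-20, 150, 0]},
  {"grip": 255, "xyz": [-20, 150, 0]},
], squeeze=10)

```text
$.increments[0]: bad value
```

Emit:
apply_moves([
  {"grip": 255, "xyz": [0, 40, 0], "rotation": [0, 0, 0]},
  {"grip": 255, "xyz": [-10, 90, 0], "rotation": [0, 0, 0]},
  {"grip": 255, "xyz": [-20, 130, 0], "rotation": [0, 0, 0]},
  {"grip": 255, "xyz": [-20, 150, 0], "rotation": [0, 0, 0]},
  {"grip": 255, "xyz": [-20, 150, 0], "rotation": [0, 0, 0]},
], squeeze=10)

```text
time: 0.78
ee_pos: [0.6048, -0.1508, 0.2297]
eef_rot: [1.0, -0.001, -0.001, 0.0]
ft_force: [0.4, 0.4, -0.0]
width: 0.0451
```

Emit:
apply_moves([
  {"grip": 255, "xyz": [0, 10, 0], "rotation": [0, 0, 0]},
  {"grip": 255, "xyz": [-5, 20, 0], "rotation": [0, 0, 0]},
  {"grip": 255, "xyz": [-5, 30, 0], "rotation": [0, 0, 0]},
  {"grip": 255, "xyz": [-5, 30, 0], "rotation": [0, 0, 0]},
  {"grip": 255, "xyz": [-5, 30, 0], "rotation": [0, 0, 0]},
], squeeze=10)

```text
time: 1.4
ee_pos: [0.5998, -0.1804, 0.2298]
eef_rot: [1.0, -0.001, -0.001, -0.0]
ft_force: [0.7, 0.8, 0.4]
width: 0.0015
```

```bash
python3 - <<'E'
from h import *
s=r.read_state();print({k:np.round(v,4).tolist() for k,v in s.items() if k in('time','ee_pos','eef_rot','ft_force','width','joint_vel')})
for n in ['wrist','scene','side']:
    c,W,f,Rm,t=cam(n);cv2.imwrite(f'pics/{n}1.png',c['img']);np.savez(f'{n}1.npz',img=c['img'],W=W,R=Rm,t=t,f=f,cx=c['cx'],cy=c['cy'])
E
```

```text
{'time': 1.4, 'joint_vel': [-0.0063, -0.0017, -0.0049, 0.0004, -0.0006, 0.0009, -0.0001], 'ee_pos': [0.5998, -0.1804, 0.2298], 'eef_rot': [1.0, -0.0008, -0.0006, -0.0001], 'ft_force': [0.6884, 0.7667, 0.4487], 'width': 0.0015}
```

View pics/wrist1.png

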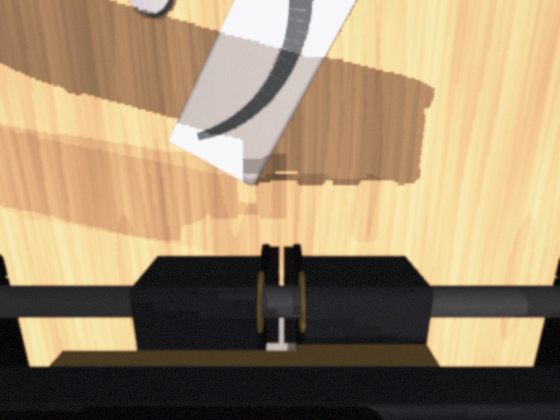

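```bash
cat > fit.py <<'E'
from h import *
from scipy.optimize import least_squares
from scipy.spatial import cKDTree
def hull_edges(mask): 
    return mask & ~cv2.erode(mask.astype(np.uint8),np.ones((3,3))).astype(bool)
A=np.arcsin(97/130.)
def d_arc(q):  # signed radial offset / angle
    v=q-[-110,0];return np.hypot(*v.T)-130,np.arctan2(v[:,1],v[:,0])
def fit(views):
    pts=[];bars=[]
    for n in views:
        d=np.load(n+'.npz');W=d['W']
        ok=np.isfinite(W[...,2])&(W[...,0]>.48)&(W[...,0]<.75)&(W[...,1]>-.2)&(W[...,1]<.1)
        m=ok&(W[...,2]>.012)&(W[...,2]<.033)
        k,l,st,ce=cv2.connectedComponentsWithStats(m.astype(np.uint8));i=1+np.argmax(st[1:,4])
        pts.append(W[l==i]);bars.append(W[(l==i)&(W[...,2]>.0235)])
    P=np.vstack(pts)[:,:2]*1e3;B=np.vstack(bars)[:,:2]*1e3
    def loc(p,X):
        c,s=np.cos(p[2]),np.sin(p[2]);v=X-p[:2];return np.stack([c*v[:,0]+s*v[:,1],-s*v[:,0]+c*v[:,1]],1)
    # bar-centre fit by angle bins
    def res(p):
        q=loc(p,P); o=np.maximum(abs(q)-[50,118],0).ravel()
        rr,a=d_arc(loc(p,B));hw=4+9*(np.clip(a,-A,A)+A)/(2*A)
        ob=np.maximum(abs(rr)-hw,0); oe=np.maximum(abs(a)-A,0)*130
        return np.r_[o, ob*2, oe*2]
    p=least_squares(res,[584,-57,np.radians(-29.5)],loss='soft_l1').x
    q=loc(p,P);b=loc(p,B);rr,a=d_arc(b)
    print(views,len(B),p[:2].round(1),np.degrees(p[2]).round(2),'ext',np.percentile(q,[.3,99.7],axis=0).round(1).tolist(),'barz',np.median(np.vstack(bars)[:,2]),'end ang y',(130*np.sin(np.percentile(a,[.3,99.7]))).round(1))
    for lo in np.arange(-A,A-.01,2*A/6):
        s=(a>=lo)&(a<lo+2*A/6)
        if s.sum()>3:print('   ',np.degrees(lo).round(),rr[s].mean().round(1),np.percentile(rr[s],[2,98]).round(1),(4+9*(lo+A+A/6)/(2*A)).round(1))
    return p
if __name__=='__main__':
    fit(['wrist0']);fit(['wrist1']);fit(['scene0','scene1']);fit(['side0','side1']);fit(['wrist0','wrist1'])
E
python3 fit.py
```

```text
['wrist0'] 2833 [584.8 -58.9] -29.57 ext [[-49.5, -76.2], [49.5, 117.3]] barz 0.02664240635432487 end ang y [-72.2  96.7]
    -48.0 -4.3 [-5.5 -2.1] 4.8
    -32.0 -0.6 [-6.6  6.4] 6.2
    -16.0 0.1 [-7.7  7.6] 7.8
    0.0 0.2 [-9.   9.1] 9.2
    16.0 0.3 [-10.3  10.5] 10.8
    32.0 0.3 [-12.   11.8] 12.3
['wrist1'] 3039 [584.4 -59.6] -29.74 ext [[-49.1, -116.4], [49.7, 81.3]] barz 0.02669671160923178 end ang y [-96.   60.2]
    -48.0 0.0 [-4.7  4.8] 4.8
    -32.0 0.1 [-6.2  6.3] 6.2
    -16.0 0.1 [-7.6  7.6] 7.8
    0.0 0.2 [-8.9  9. ] 9.2
    16.0 0.3 [-10.1  10.1] 10.8
['scene0', 'scene1'] 549 [584.1 -58.8] -29.64 ext [[-49.3, -116.5], [49.8, 119.0]] barz 0.02667470063313996 end ang y [-99.2  97.2]
    -48.0 2.4 [-5.4 46.5] 4.8
    -32.0 0.6 [-8.3 28.6] 6.2
    -16.0 -0.4 [-8.5 14.2] 7.8
    0.0 -0.2 [-10.2  12.4] 9.2
    16.0 0.0 [-14.3  12.1] 10.8
    32.0 1.2 [-14.   17.3] 12.3
['side0', 'side1'] 810 [581.3 -59.6] -29.8 ext [[-50.7, -116.5], [50.0, 117.5]] barz 0.026515581829868597 end ang y [-95.9  97.1]
    -48.0 -0.2 [-6.1  6.3] 4.8
    -32.0 -0.4 [-7.4  9. ] 6.2
    -16.0 -0.1 [-8.5 10.6] 7.8
    0.0 -0.1 [-9.8 11.6] 9.2
    16.0 -0.0 [-11.6  12.4] 10.8
    32.0 -0.4 [-12.8  12.3] 12.3
['wrist0', 'wrist1'] 5872 [584.6 -59.1] -29.6 ext [[-49.4, -116.3], [49.6, 116.9]] barz 0.026666556381731654 end ang y [-95.4  96.6]
    -48.0 -0.1 [-5.   4.9] 4.8
    -32.0 -0.1 [-6.5  6.3] 6.2
    -16.0 0.1 [-7.6  7.6] 7.8
    0.0 0.2 [-9.  9.] 9.2
    16.0 0.3 [-10.2  10.3] 10.8
    32.0 0.4 [-11.8  11.9] 12.3
```

```bash
cat > go.py <<'E'
from h import *
import sys
PX,PY,YAW=584.4,-59.2,np.radians(-29.65)
A=np.arcsin(97/130.)
def arc(s): # s mm from mark0 -> world mm
    a=-A+(14+s)/130; q=np.array([-110+130*np.cos(a),130*np.sin(a)])
    c,si=np.cos(YAW),np.sin(YAW);return np.array([PX+c*q[0]-si*q[1],PY+si*q[0]+c*q[1]])
def plan(targets): # world mm
    s=r.read_state();p=np.array(s['ee_pos'])*1e3;Rt=R.from_quat(s['eef_rot'])
    D0=R.from_quat([1,0,0,0])
    print('t',s['time'],'p',p.round(2),'F',np.round(s['ft_force'],2),'w',round(s['width'],4),'rotfix deg',np.degrees((Rt.inv()*D0).as_rotvec()).round(2))
    for T in targets: print(np.round(T,1).tolist(),'->',Rt.inv().apply(np.array(T)-p).round(1).tolist())
if __name__=='__main__':
    z=float(sys.argv[1]); plan([[*arc(float(s)),z] for s in sys.argv[2:]])
E
python3 go.py 50 0 27.3 54.6 81.8 109.1 136.4 163.7 191
python3 - <<'E'
from h import *
for n in ['scene1','side1','wrist1']:
    d=np.load(n+'.npz');W=d['W']
    m=np.isfinite(W[...,2])&(abs(W[...,0]-.6)<.05)&(abs(W[...,1]+.18)<.05)&(W[...,2]>.2)&(W[...,2]<.245)
    p=W[m]*1e3; print(n,len(p))
    if len(p): print(p.min(0).round(1),p.max(0).round(1)); q=p[p[:,2]<232];print(q.min(0).round(1),q.max(0).round(1),q.mean(0).round(1))
# crop views
for n,(u,v) in {'scene1':(0,0),'side1':(0,0)}.items():
    d=np.load(n+'.npz');c=d['R']@np.array([.5998,-.1804,.2218])+d['t'];u=d['f']*c[0]/c[2]+d['cx'];v=d['f']*c[1]/c[2]+d['cy'];print(n,u,v)
    i=d['img'][int(v)-45:int(v)+45,int(u)-60:int(u)+60].copy();i=cv2.resize(i,None,fx=6,fy=6,interpolation=cv2.INTER_NEAREST)
    i=np.clip(i.astype(int)*2,0,255).astype(np.uint8)
    cv2.circle(i,(int((u-int(u)+60)*6),int((v-int(v)+45)*6)),4,(0,0,255),1);cv2.imwrite(f'pics/tip_{n}.png',i)
E
```

```text
t 1.55 p [ 599.81 -180.31  229.73] F [-0.7  -0.76 -1.  ] w -0.0 rotfix deg [-0.01  0.08 -0.07]
[529.5, -128.2, 50.0] -> [-70.1, -52.0, 179.8]
[554.4, -117.0, 50.0] -> [-45.3, -63.2, 179.8]
[576.3, -100.9, 50.0] -> [-23.3, -79.4, 179.8]
[594.4, -80.6, 50.0] -> [-5.3, -99.7, 179.8]
[607.9, -56.9, 50.0] -> [8.2, -123.4, 179.7]
[616.1, -31.0, 50.0] -> [16.4, -149.3, 179.7]
[618.8, -3.9, 50.0] -> [19.0, -176.5, 179.7]
[615.7, 23.2, 50.0] -> [15.9, -203.5, 179.7]
scene1 66
[ 591.  -192.9  220.3] [ 611.4 -166.2  244.9]
[ 592.1 -192.9  220.3] [ 610.8 -166.2  231.8] [ 603.3 -176.8  227.5]
side1 81
[ 587.7 -193.1  222.1] [ 608.3 -166.4  244.2]
[ 588.4 -193.1  222.1] [ 606.9 -168.3  231.9] [ 595.8 -175.7  227.4]
wrist1 726
[ 591.4 -171.   221.7] [ 610.8 -168.   245. ]
[ 591.4 -171.   221.7] [ 610.8 -168.   231.9] [ 601.  -169.6  227.4]
scene1 214.82842402030883 138.08209574077233
side1 325.1120076765906 119.04188131545537
```

View pics/tip_scene1.png

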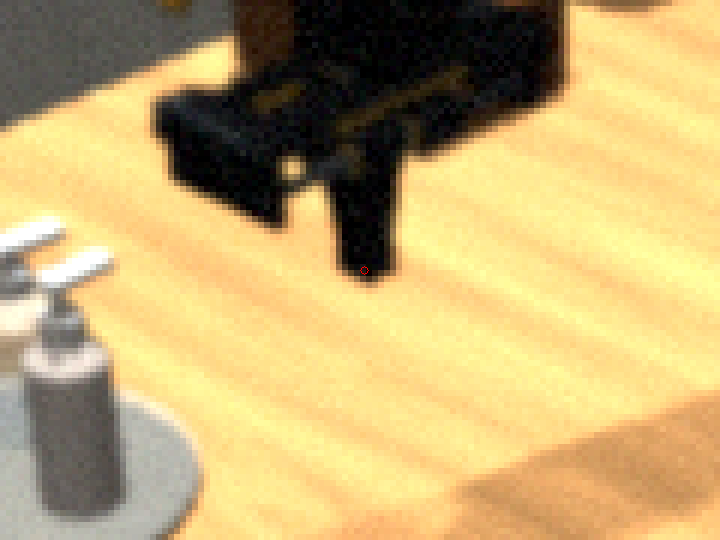

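View pics/tip_side1.png

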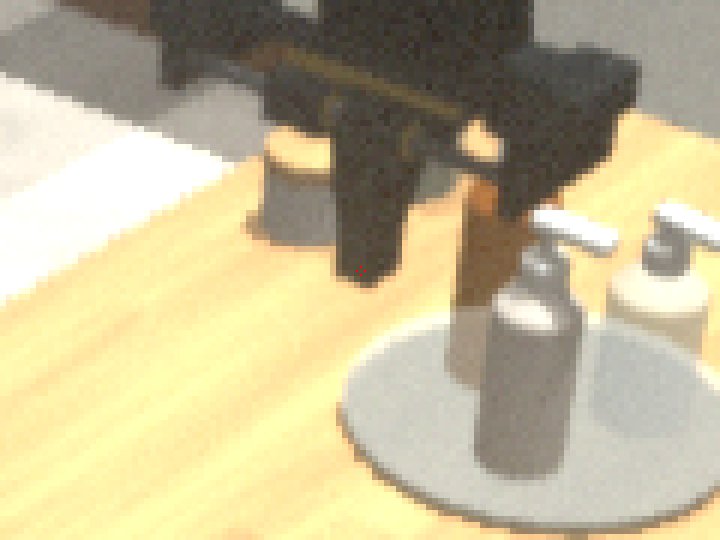

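```bash
sed -i 's/^PX,PY.*/PX,PY,YAW=583.2,-59.6,np.radians(-29.65)/' go.py; python3 go.py 60 0
```

```text
t 1.55 p [ 599.81 -180.31  229.73] F [-0.7  -0.76 -1.  ] w -0.0 rotfix deg [-0.01  0.08 -0.07]
[528.3, -128.6, 60.0] -> [-71.3, -51.6, 169.8]
```

Emit:
apply_moves([
  {"grip": 255, "xyz": [-15, -11, 35], "rotation": [0, 0, 0]},
  {"grip": 255, "xyz": [-34, -25, 80], "rotation": [0, 0, 0]},
  {"grip": 255, "xyz": [-53, -38, 125], "rotation": [0, 0, 0]},
  {"grip": 255, "xyz": [-67, -48, 160], "rotation": [0, 0, 0]},
  {"grip": 255, "xyz": [-71.3, -51.6, 170], "rotation": [0, 0, 0]},
])

```text
time: 2.17
ee_pos: [0.5267, -0.1276, 0.0581]
eef_rot: [1.0, -0.0, -0.002, -0.0]
ft_force: [-0.5, -1.0, 0.7]
width: 0.0005
```

```bash
python3 go.py 36 0; python3 - <<'E'
from h import *
for n in ['wrist','scene','side']:
    c,W,f,Rm,t=cam(n)
    np.savez(f'{n}2.npz',img=c['img'],W=W,R=Rm,t=t,f=f,cx=c['cx'],cy=c['cy'])
    cv2.imwrite(f'pics/{n}2.png',c['img'] if n=='wrist' else cv2.resize(c['img'][110:290,150:390],None,fx=3,fy=3))
E
```

```text
t 2.175 p [ 526.69 -127.58   58.14] F [-0.51 -0.99  0.67] w 0.0005 rotfix deg [-0.05  0.26 -0.01]
[528.3, -128.6, 36.0] -> [1.8, 1.1, 22.1]
```

View pics/wrist2.png

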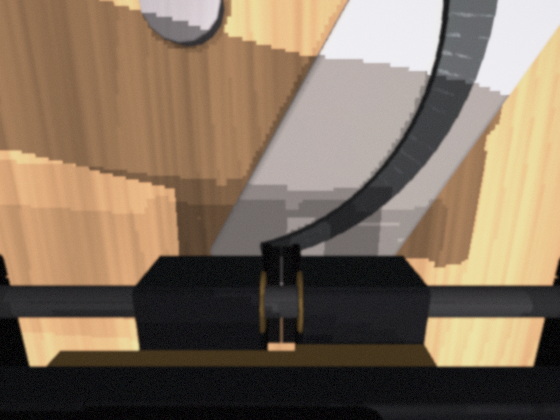

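View pics/side2.png

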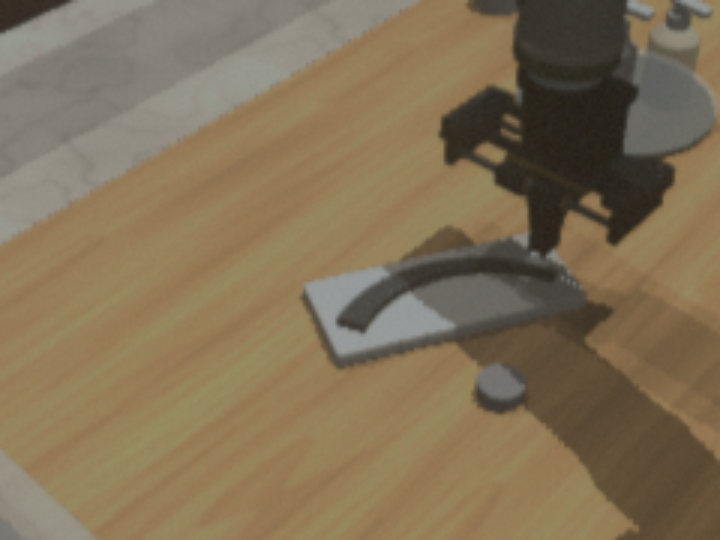

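Side view: the fingertips are at about (540,250), just above the narrow end at (555,272). Wrist view: the bar runs in under the fingers at (285,245). I'll descend to just above it.

Emit:
apply_moves([
  {"grip": 255, "xyz": [0.8, 0.5, 6], "rotation": [0, 0.1, 0]},
  {"grip": 255, "xyz": [1.5, 1, 13], "rotation": [0, 0.25, 0]},
  {"grip": 255, "xyz": [1.8, 1.1, 18], "rotation": [0, 0.25, 0]},
  {"grip": 255, "xyz": [1.8, 1.1, 20], "rotation": [0, 0.25, 0]},
  {"grip": 255, "xyz": [1.8, 1.1, 20], "rotation": [0, 0.25, 0]},
])

```text
time: 2.95
ee_pos: [0.5311, -0.1299, 0.0407]
eef_rot: [1.0, -0.001, 0.002, 0.0]
ft_force: [0.2, 0.6, 0.5]
width: 0.0002
```

```bash
python3 go.py 33 0; python3 - <<'E'
from h import *
for n in ['wrist','scene','side']:
    c,W,f,Rm,t=cam(n)
    np.savez(f'{n}3.npz',img=c['img'],W=W,R=Rm,t=t,f=f,cx=c['cx'],cy=c['cy'])
    x0,y0={'wrist':(180,180),'scene':(180,140),'side':(270,150)}[n]
    cv2.imwrite(f'pics/{n}3.png',cv2.resize(c['img'][y0:y0+90,x0:x0+120],None,fx=6,fy=6))
from fit import fit
fit(['wrist2']);fit(['wrist3'])
E
```

```text
t 2.95 p [ 531.07 -129.85   40.68] F [0.16 0.65 0.5 ] w 0.0002 rotfix deg [ 0.   -0.23 -0.06]
[528.3, -128.6, 33.0] -> [-2.8, -1.2, 7.7]
['wrist2'] 10651 [582.8 -61.5] -31.04 ext [[-49.5, -107.2], [48.6, 89.8]] barz 0.02655669102708882 end ang y [-88.3  69.2]
    -48.0 -1.3 [-5.2  5. ] 4.8
    -32.0 -0.3 [-6.4  6.3] 6.2
    -16.0 -0.2 [-7.9  7.7] 7.8
    0.0 -0.1 [-9.3  9.1] 9.2
    16.0 -0.1 [-10.8  10.6] 10.8
    32.0 -4.8 [-11.3   9.2] 12.3
['wrist3'] 11644 [582.4 -62.1] -31.41 ext [[-49.4, -101.0], [48.7, 81.6]] barz 0.026559644105398877 end ang y [-89.6  64.2]
    -48.0 -1.8 [-5.3  5. ] 4.8
    -32.0 -0.3 [-6.4  6.1] 6.2
    -16.0 -0.2 [-7.8  7.7] 7.8
    0.0 -0.2 [-9.3  9.1] 9.2
    16.0 -0.1 [-10.6  10.4] 10.8
```

View pics/side3.png

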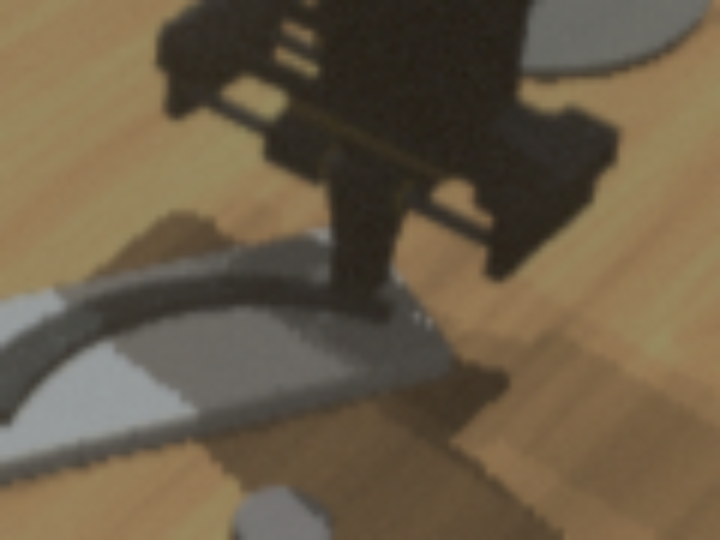

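View pics/scene3.png

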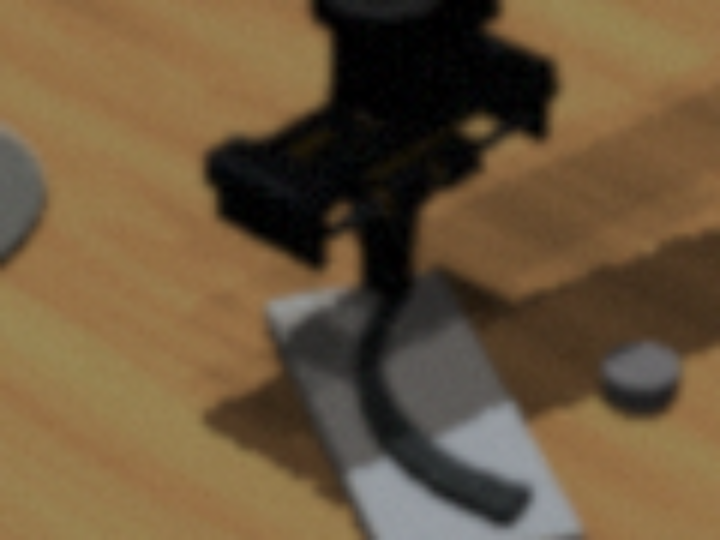

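```bash
python3 - <<'E'
from h import *
import go
from fit import d_arc,A
s=r.read_state();p=np.array(s['ee_pos'])*1e3
print(s['time'],p.round(2))
tcp={'0':[625,0,230],'1':[599.8,-180.3,229.7],'2':[528.4,-128.7,59.9],'3':p}
for i in '0123':
  for n in ['wrist','scene','side']:
    if i=='0' and n!='wrist': continue
    d=np.load(n+i+'.npz');W=d['W']*1e3;T=np.array(tcp[i])
    b=np.zeros(3)
    if i!='0':
        m=np.isfinite(W[...,2])&(abs(W[...,0]-T[0])<25)&(abs(W[...,1]-T[1])<25)&(W[...,2]>T[2]-1)&(W[...,2]<T[2]+8)
        q=W[m]-T; print(n+i,len(q),'finger x',np.percentile(q[:,0],[3,97]).round(1),'y',np.percentile(q[:,1],[3,97]).round(1))
    m=np.isfinite(W[...,2])&(abs(W[...,0]-583)<90)&(abs(W[...,1]+59)<125)&(W[...,2]>24)&(W[...,2]<30)
    B=W[m][:,:2]-[go.PX,go.PY];c,si=np.cos(go.YAW),np.sin(go.YAW)
    q=np.stack([c*B[:,0]+si*B[:,1],-si*B[:,0]+c*B[:,1]],1);rr,a=d_arc(q)
    k=(abs(rr)<17);rr=rr[k];a=a[k]
    o=[]
    for lo in np.linspace(-A,A,8)[:-1]:
        z=rr[(a>=lo)&(a<lo+2*A/7)]; o.append(round(float(np.percentile(z,[3,97]).mean()),1) if len(z)>15 else None)
    print(n+i,'radial mid off',o,'ang ext y',(130*np.sin(np.percentile(a,[.3,99.7]))).round(1))
E
```

```text
3.1 [ 531.28 -129.87   41.02]
wrist0 radial mid off [None, 0.4, 0.6, 1.1, 1.3, 1.5, 1.5] ang ext y [-70.   96.8]
wrist1 291 finger x [-7.9 10.5] y [ 9.7 12. ]
wrist1 radial mid off [0.2, 0.5, 0.8, 1.0, 1.2, 1.3, None] ang ext y [-95.2  60.2]
scene1 25 finger x [-7.2 11.4] y [-11.4  12.9]
scene1 radial mid off [-0.3, 4.8, 0.6, -0.0, 0.6, 0.2, 0.4] ang ext y [-95.8  97.3]
side1 32 finger x [-11.5   7.2] y [-8.5 10.9]
side1 radial mid off [-0.7, -0.3, -1.4, -0.7, -0.5, -1.6, -1.8] ang ext y [-97.3  97.6]
wrist2 350 finger x [-8.7  7.8] y [-0.6 13.2]
wrist2 radial mid off [-0.2, 0.1, 0.3, 0.5, 0.7, 0.8, None] ang ext y [-89.3  66.9]
scene2 21 finger x [-11.3   9.9] y [-6.7 15.2]
scene2 radial mid off [-0.4, 0.0, 0.5, 0.4, 0.8, 0.9, -0.4] ang ext y [-95.5  97.3]
side2 28 finger x [-10.9   7.4] y [-7.4 11.5]
side2 radial mid off [0.2, -0.1, -1.8, -0.8, -1.6, -1.9, -1.9] ang ext y [-96.7  97.4]
wrist3 353 finger x [-7.2  9.3] y [-1.7 12.1]
wrist3 radial mid off [-0.4, 0.0, 0.3, 0.6, 0.6, 0.7, None] ang ext y [-91.3  61.1]
scene3 24 finger x [-6.9 10.7] y [-12.3  12.4]
scene3 radial mid off [None, -0.5, 0.3, -0.5, 0.8, 1.4, 0.5] ang ext y [-89.2  97.3]
side3 28 finger x [-10.8   6.3] y [-9.4 11.6]
side3 radial mid off [-0.6, -1.0, -1.2, -0.6, -1.3, -1.9, -1.2] ang ext y [-96.6  97.8]
```

```bash
python3 go.py 33 0
```

```text
t 3.1 p [ 531.28 -129.87   41.02] F [-0.13  0.33  0.74] w 0.0004 rotfix deg [ 0.01 -0.26 -0.06]
[528.3, -128.6, 33.0] -> [-3.0, -1.2, 8.0]
```

Emit:
apply_moves([
  {"grip": 255, "xyz": [-1.5, -0.6, 2], "rotation": [0, -0.1, 0]},
  {"grip": 255, "xyz": [-3, -1.2, 4.5], "rotation": [0, -0.2, 0]},
  {"grip": 255, "xyz": [-3, -1.2, 6], "rotation": [0, -0.2, 0]},
  {"grip": 255, "xyz": [-3, -1.2, 6], "rotation": [0, -0.2, 0]},
])

```text
time: 3.6
ee_pos: [0.5282, -0.1287, 0.0348]
eef_rot: [1.0, -0.0, 0.0, 0.0]
ft_force: [-0.6, -0.1, -0.1]
width: 0.0004
```

```bash
python3 go.py 33 0
```

```text
t 3.6 p [ 528.2  -128.65   34.84] F [-0.64 -0.13 -0.07] w 0.0004 rotfix deg [ 0.01 -0.05 -0.05]
[528.3, -128.6, 33.0] -> [0.1, -0.0, 1.8]
```

Emit:
apply_moves([
  {"grip": 255, "xyz": [0, 0, 1], "rotation": [0, 0, 0]},
  {"grip": 255, "xyz": [0, 0, 2], "rotation": [0, 0, 0]},
  {"grip": 255, "xyz": [0, 0, 2.5], "rotation": [0, 0, 0]},
  {"grip": 255, "xyz": [0, 0, 2.5], "rotation": [0, 0, 0]},
  {"grip": 255, "xyz": [0, 0, 2.5], "rotation": [0, 0, 0]},
])

```text
time: 4.22
ee_pos: [0.5283, -0.1287, 0.0325]
eef_rot: [1.0, -0.0, 0.001, 0.0]
ft_force: [-0.4, 0.8, 2.4]
width: 0.0004
```

```bash
python3 go.py 32.3 5.5 10.9 16.4 21.8 27.3
```

```text
t 4.225 p [ 528.33 -128.67   32.47] F [-0.41  0.8   2.38] w 0.0004 rotfix deg [ 0.01 -0.07 -0.05]
[533.5, -126.8, 32.3] -> [5.2, -1.9, 0.2]
[538.5, -124.8, 32.3] -> [10.2, -3.9, 0.2]
[543.5, -122.5, 32.3] -> [15.2, -6.2, 0.2]
[548.4, -120.1, 32.3] -> [20.0, -8.6, 0.2]
[553.2, -117.4, 32.3] -> [24.8, -11.3, 0.2]
```

Emit:
apply_moves([
  {"grip": 255, "xyz": [5.2, -1.9, 0.2], "rotation": [0, 0, 0]},
  {"grip": 255, "xyz": [10.2, -3.9, 0.2], "rotation": [0, 0, 0]},
  {"grip": 255, "xyz": [15.2, -6.2, 0.2], "rotation": [0, 0, 0]},
  {"grip": 255, "xyz": [20, -8.6, 0.2], "rotation": [0, 0, 0]},
  {"grip": 255, "xyz": [24.8, -11.3, 0.2], "rotation": [0, 0, 0]},
])

```text
time: 4.85
ee_pos: [0.5535, -0.1172, 0.0323]
eef_rot: [1.0, -0.0, 0.001, 0.0]
ft_force: [-1.1, -1.8, 1.8]
width: 0.0004
```

```bash
python3 go.py 32.3 27.3 32.8 38.2 43.7 49.1 54.6
```

```text
t 4.85 p [ 553.49 -117.25   32.27] F [-1.14 -1.79  1.83] w 0.0004 rotfix deg [ 0.01 -0.07 -0.05]
[553.2, -117.4, 32.3] -> [-0.3, 0.2, -0.0]
[557.9, -114.6, 32.3] -> [4.4, -2.7, -0.0]
[562.4, -111.5, 32.3] -> [8.9, -5.7, -0.0]
[566.8, -108.3, 32.3] -> [13.3, -9.0, -0.0]
[571.0, -104.9, 32.3] -> [17.5, -12.4, -0.0]
[575.1, -101.3, 32.3] -> [21.6, -16.0, -0.0]
```

Emit:
apply_moves([
  {"grip": 255, "xyz": [4.4, -2.7, 0], "rotation": [0, 0, 0]},
  {"grip": 255, "xyz": [8.9, -5.7, 0], "rotation": [0, 0, 0]},
  {"grip": 255, "xyz": [13.3, -9, 0], "rotation": [0, 0, 0]},
  {"grip": 255, "xyz": [17.5, -12.4, 0], "rotation": [0, 0, 0]},
  {"grip": 255, "xyz": [21.6, -16, 0], "rotation": [0, 0, 0]},
])

```text
time: 5.48
ee_pos: [0.5754, -0.1011, 0.0323]
eef_rot: [1.0, -0.001, 0.001, 0.0]
ft_force: [-2.3, -0.6, 2.8]
width: 0.0006
```

```bash
python3 - <<'E'
from h import *
c,W,f,Rm,t=cam('side')
d=np.load('side3.npz');a=d['img'].astype(int);b=c['img'].astype(int)
# shift of pad's corner edges: phase correlation on wide end & table
for nm,(y0,y1,x0,x1) in {'wideend':(185,235,245,300),'tin':(225,250,300,335)}.items():
    A=cv2.cvtColor(d['img'][y0:y1,x0:x1],6).astype(np.float32);B=cv2.cvtColor(c['img'][y0:y1,x0:x1],6).astype(np.float32)
    print(nm,cv2.phaseCorrelate(A,B,cv2.createHanningWindow(A.shape[::-1],cv2.CV_32F)))
cv2.imwrite('pics/side5.png',cv2.resize(c['img'][150:260,240:390],None,fx=5,fy=5))
import go
go.plan([[*go.arc(s),32.3] for s in (54.6,60,65.5,71,76.4,81.8)])
E
```

```text
wideend ((-0.020810481920033652, 0.4387016481347352), 0.6991872040430704)
tin ((-0.4950204156078932, 0.11274018969484345), 0.6426844777001275)
t 5.525 p [ 575.93 -100.36   32.35] F [ 0.27 -0.36  1.86] w 0.0005 rotfix deg [-0.01 -0.1  -0.02]
[575.1, -101.3, 32.3] -> [-0.8, 0.9, 0.0]
[579.1, -97.6, 32.3] -> [3.1, -2.8, 0.1]
[582.9, -93.6, 32.3] -> [7.0, -6.7, 0.1]
[586.5, -89.5, 32.3] -> [10.6, -10.8, 0.1]
[590.0, -85.3, 32.3] -> [14.0, -15.0, 0.1]
[593.2, -81.0, 32.3] -> [17.3, -19.3, 0.1]
```

View pics/side5.png

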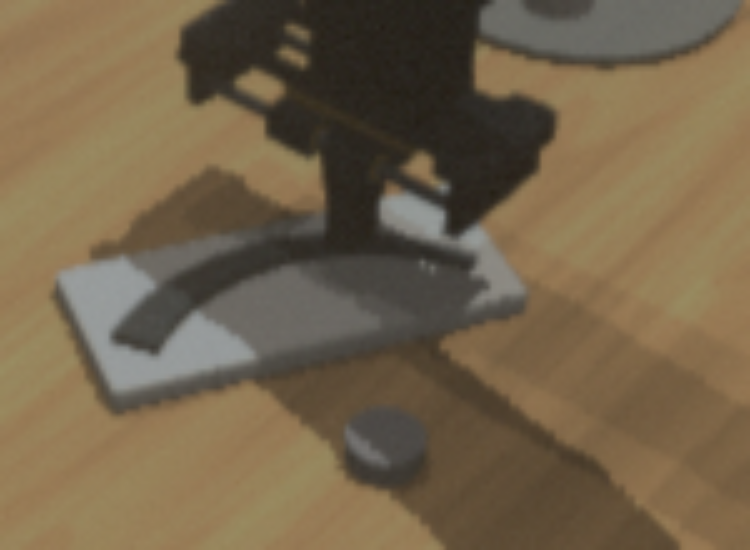

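The fingertips at (350,245) are on the bar and the pad shows no visible shift. I'll carry on with the stroke.

Emit:
apply_moves([
  {"grip": 255, "xyz": [3.1, -2.8, 0.1], "rotation": [0, 0, 0]},
  {"grip": 255, "xyz": [7, -6.7, 0.1], "rotation": [0, 0, 0]},
  {"grip": 255, "xyz": [10.6, -10.8, 0.1], "rotation": [0, 0, 0]},
  {"grip": 255, "xyz": [14, -15, 0.1], "rotation": [0, 0, 0]},
  {"grip": 255, "xyz": [17.3, -19.3, 0.1], "rotation": [0, 0, 0]},
])

```text
time: 6.15
ee_pos: [0.5935, -0.0808, 0.0323]
eef_rot: [1.0, -0.0, 0.001, -0.0]
ft_force: [-1.3, -2.3, 2.5]
width: 0.0005
```

```bash
python3 go.py 32.3 81.8 87.3 92.8 98.2 103.7 109.1
```

```text
t 6.15 p [593.48 -80.77  32.29] F [-1.27 -2.34  2.51] w 0.0005 rotfix deg [-0.   -0.1  -0.01]
[593.2, -81.0, 32.3] -> [-0.3, 0.2, -0.0]
[596.3, -76.5, 32.3] -> [2.8, -4.3, -0.0]
[599.2, -71.8, 32.3] -> [5.7, -9.0, -0.0]
[601.9, -67.1, 32.3] -> [8.4, -13.6, 0.0]
[604.4, -62.2, 32.3] -> [10.9, -18.5, 0.0]
[606.7, -57.3, 32.3] -> [13.2, -23.4, 0.0]
```

Emit:
apply_moves([
  {"grip": 255, "xyz": [2.8, -4.3, 0], "rotation": [0, 0, 0]},
  {"grip": 255, "xyz": [5.7, -9, 0], "rotation": [0, 0, 0]},
  {"grip": 255, "xyz": [8.4, -13.6, 0], "rotation": [0, 0, 0]},
  {"grip": 255, "xyz": [10.9, -18.5, 0], "rotation": [0, 0, 0]},
  {"grip": 255, "xyz": [13.2, -23.4, 0], "rotation": [0, 0, 0]},
])

```text
time: 6.78
ee_pos: [0.6069, -0.0571, 0.0324]
eef_rot: [1.0, -0.0, 0.001, 0.0]
ft_force: [0.0, -1.9, 3.2]
width: 0.0003
```

```bash
python3 go.py 32.3 109.1 114.6 120 125.5 131 136.4
```

```text
t 6.775 p [606.89 -57.09  32.35] F [ 0.01 -1.86  3.16] w 0.0003 rotfix deg [ 0.   -0.11 -0.01]
[606.7, -57.3, 32.3] -> [-0.2, 0.2, 0.1]
[608.8, -52.3, 32.3] -> [1.9, -4.8, 0.1]
[610.6, -47.2, 32.3] -> [3.7, -9.9, 0.1]
[612.3, -41.9, 32.3] -> [5.4, -15.2, 0.1]
[613.7, -36.6, 32.3] -> [6.8, -20.5, 0.1]
[614.9, -31.4, 32.3] -> [8.0, -25.7, 0.1]
```

Emit:
apply_moves([
  {"grip": 255, "xyz": [1.9, -4.8, 0], "rotation": [0, 0, 0]},
  {"grip": 255, "xyz": [3.7, -9.9, 0], "rotation": [0, 0, 0]},
  {"grip": 255, "xyz": [5.4, -15.2, 0], "rotation": [0, 0, 0]},
  {"grip": 255, "xyz": [6.8, -20.5, 0], "rotation": [0, 0, 0]},
  {"grip": 255, "xyz": [8, -25.7, 0], "rotation": [0, 0, 0]},
])

```text
time: 7.4
ee_pos: [0.615, -0.031, 0.0324]
eef_rot: [1.0, -0.0, 0.001, -0.0]
ft_force: [-0.7, -2.8, 2.4]
width: 0.0002
```

```bash
python3 go.py 32.3 136.4 141.8 147.3 152.8 158.2 163.7
python3 - <<'E'
from h import *
for n in ['scene','side']:
    c,W,f,Rm,t=cam(n)
    np.savez(f'{n}6.npz',img=c['img'],W=W,R=Rm,t=t,f=f,cx=c['cx'],cy=c['cy'])
from fit import fit
fit(['scene6']);fit(['scene3']);fit(['scene0']);fit(['side6']);fit(['side3']);fit(['side0'])
E
python3 go.py 32.3 136.4 141.8 147.3 152.8 158.2 163.7
```

```text
t 7.4 p [615.01 -31.    32.37] F [-0.68 -2.84  2.42] w 0.0002 rotfix deg [-0.   -0.11 -0.01]
[614.9, -31.4, 32.3] -> [-0.1, 0.4, 0.1]
[615.9, -26.1, 32.3] -> [0.9, -4.9, 0.1]
[616.7, -20.6, 32.3] -> [1.7, -10.4, 0.1]
[617.2, -15.1, 32.3] -> [2.2, -15.9, 0.1]
[617.5, -9.8, 32.3] -> [2.5, -21.2, 0.1]
[617.6, -4.3, 32.3] -> [2.6, -26.7, 0.1]
['scene6'] 94 [584.7 -57.3] -29.63 ext [[-49.7, -36.6], [50.2, 117.6]] barz 0.025568626609329966 end ang y [-0.3 96.4]
    0.0 0.4 [-41.2   9.9] 9.2
    16.0 -0.5 [-21.3  11.5] 10.8
    32.0 1.9 [-14.7  39.3] 12.3
['scene3'] 261 [583.9 -58.6] -29.71 ext [[-49.7, -117.1], [50.2, 117.9]] barz 0.026747716287850935 end ang y [-90.  97.]
    -48.0 -1.3 [-24.9  13.9] 4.8
    -32.0 0.5 [-45.4  50.5] 6.2
    -16.0 0.1 [-12.6   7.9] 7.8
    0.0 -0.2 [-9.3 10.2] 9.2
    16.0 0.4 [-13.8  29.2] 10.8
    32.0 1.4 [-14.4  13.5] 12.3
['scene0'] 274 [584.  -58.6] -29.75 ext [[-49.0, -117.7], [49.9, 119.4]] barz 0.02657285618578717 end ang y [-100.2   97.4]
    -48.0 5.7 [-4.6 48.6] 4.8
    -32.0 -1.2 [-16.2   5.6] 6.2
    -16.0 -0.6 [-22.9  12.6] 7.8
    0.0 0.2 [-
[... 643 characters left out ...]
.5 [-11.1  11.9] 10.8
    32.0 0.6 [-12.2  12.8] 12.3
['side0'] 401 [581.2 -59.6] -29.82 ext [[-50.7, -116.1], [50.3, 117.8]] barz 0.026627097951841188 end ang y [-95.4  96.4]
    -48.0 -0.6 [-7.3  5.8] 4.8
    -32.0 -0.1 [-7.   8.4] 6.2
    -16.0 0.0 [-8.5 10.6] 7.8
    0.0 0.1 [-9.7 10.8] 9.2
    16.0 -0.3 [-11.6  12.7] 10.8
    32.0 0.0 [-12.7  12.4] 12.3
t 7.5 p [615.13 -30.13  32.42] F [-0.08  1.63  1.63] w 0.0006 rotfix deg [-0.05 -0.12  0.05]
[614.9, -31.4, 32.3] -> [-0.2, 1.2, 0.1]
[615.9, -26.1, 32.3] -> [0.8, -4.1, 0.1]
[616.7, -20.6, 32.3] -> [1.6, -9.5, 0.1]
[617.2, -15.1, 32.3] -> [2.1, -15.0, 0.1]
[617.5, -9.8, 32.3] -> [2.4, -20.4, 0.1]
[617.6, -4.3, 32.3] -> [2.5, -25.9, 0.1]
```

The pad hasn't moved: the side fit is within 0.2 mm of before, and the bar reads about 1.6 mm down.

Emit:
apply_moves([
  {"grip": 255, "xyz": [0.8, -4.1, 0.1], "rotation": [0, 0, 0]},
  {"grip": 255, "xyz": [1.6, -9.5, 0.1], "rotation": [0, 0, 0]},
  {"grip": 255, "xyz": [2.1, -15, 0.1], "rotation": [0, 0, 0]},
  {"grip": 255, "xyz": [2.4, -20.4, 0.1], "rotation": [0, 0, 0]},
  {"grip": 255, "xyz": [2.5, -25.9, 0.1], "rotation": [0, 0, 0]},
])

```text
time: 8.12
ee_pos: [0.6176, -0.0038, 0.0323]
eef_rot: [1.0, 0.0, 0.001, -0.0]
ft_force: [0.4, -2.2, 3.9]
width: 0.0004
```

```bash
python3 go.py 32.3 163.7 169.2 174.7 180.1 186 190.5
```

```text
t 8.125 p [617.63  -3.83  32.33] F [ 0.35 -2.21  3.89] w 0.0004 rotfix deg [-0.04 -0.13  0.05]
[617.6, -4.3, 32.3] -> [-0.0, 0.4, 0.0]
[617.4, 1.2, 32.3] -> [-0.2, -5.1, 0.0]
[617.1, 6.7, 32.3] -> [-0.6, -10.6, 0.0]
[616.4, 12.1, 32.3] -> [-1.2, -15.9, 0.0]
[615.5, 17.9, 32.3] -> [-2.1, -21.8, 0.0]
[614.7, 22.3, 32.3] -> [-3.0, -26.2, 0.0]
```

Emit:
apply_moves([
  {"grip": 255, "xyz": [-0.2, -5.1, 0], "rotation": [0, 0, 0]},
  {"grip": 255, "xyz": [-0.6, -10.6, 0], "rotation": [0, 0, 0]},
  {"grip": 255, "xyz": [-1.2, -15.9, 0], "rotation": [0, 0, 0]},
  {"grip": 255, "xyz": [-2, -21, 0], "rotation": [0, 0, 0]},
  {"grip": 255, "xyz": [-2.6, -24, 0], "rotation": [0, 0, 0]},
])

```text
time: 8.75
ee_pos: [0.615, 0.0206, 0.0324]
eef_rot: [1.0, 0.001, 0.001, -0.0]
ft_force: [0.8, -2.3, 3.0]
width: 0.0003
```

```bash
python3 go.py 32.3 186 188 190 191
```

```text
t 8.75 p [614.98  20.6   32.37] F [ 0.75 -2.25  2.99] w 0.0003 rotfix deg [-0.05 -0.13  0.07]
[615.5, 17.9, 32.3] -> [0.5, 2.7, 0.1]
[615.2, 19.9, 32.3] -> [0.2, 0.7, 0.1]
[614.8, 21.9, 32.3] -> [-0.2, -1.3, 0.1]
[614.5, 22.8, 32.3] -> [-0.4, -2.2, 0.1]
```

Emit:
apply_moves([
  {"grip": 255, "xyz": [-0.2, -1.3, 0], "rotation": [0, 0, 0]},
  {"grip": 255, "xyz": [-0.4, -2.2, 0], "rotation": [0, 0, 0]},
  {"grip": 255, "xyz": [-0.4, -2.2, 0], "rotation": [0, 0, 0]},
  {"grip": 255, "xyz": [-0.4, -2.2, 0], "rotation": [0, 0, 0]},
])

```text
time: 9.25
ee_pos: [0.6146, 0.0228, 0.0324]
eef_rot: [1.0, 0.001, 0.001, -0.001]
ft_force: [0.6, -0.8, 2.4]
width: 0.0002
```

```bash
python3 go.py 32.3 191
python3 - <<'E'
from h import *
for n in ['scene','side','wrist']:
    c,W,f,Rm,t=cam(n)
    np.savez(f'{n}9.npz',img=c['img'],W=W,R=Rm,t=t,f=f,cx=c['cx'],cy=c['cy'])
    if n=='side':cv2.imwrite('pics/side9.png',cv2.resize(c['img'][150:260,240:390],None,fx=5,fy=5))
    if n=='scene':cv2.imwrite('pics/scene9.png',cv2.resize(c['img'][110:290,100:340],None,fx=3,fy=3))
from fit import fit
fit(['side9'])
E
python3 go.py 32.3 191
```

```text
t 9.25 p [614.59  22.84  32.39] F [ 0.57 -0.77  2.44] w 0.0002 rotfix deg [-0.06 -0.13  0.06]
[614.5, 22.8, 32.3] -> [-0.0, 0.0, 0.1]
['side9'] 140 [580.6 -59.8] -29.55 ext [[-51.4, -116.7], [49.9, 118.2]] barz 0.025173967211978808 end ang y [-95.6  97.1]
    -48.0 -0.0 [-5.2  6.2] 4.8
    -32.0 0.5 [-7.3  8.3] 6.2
    -16.0 -1.9 [-5.8  4.6] 7.8
    16.0 -1.2 [-8.4  8.9] 10.8
    32.0 -2.2 [-11.2  13. ] 12.3
t 9.4 p [614.57  22.85  32.38] F [ 0.21 -1.23  1.98] w 0.0008 rotfix deg [-0.06 -0.13  0.06]
[614.5, 22.8, 32.3] -> [-0.0, 0.0, 0.1]
```

View pics/side9.png

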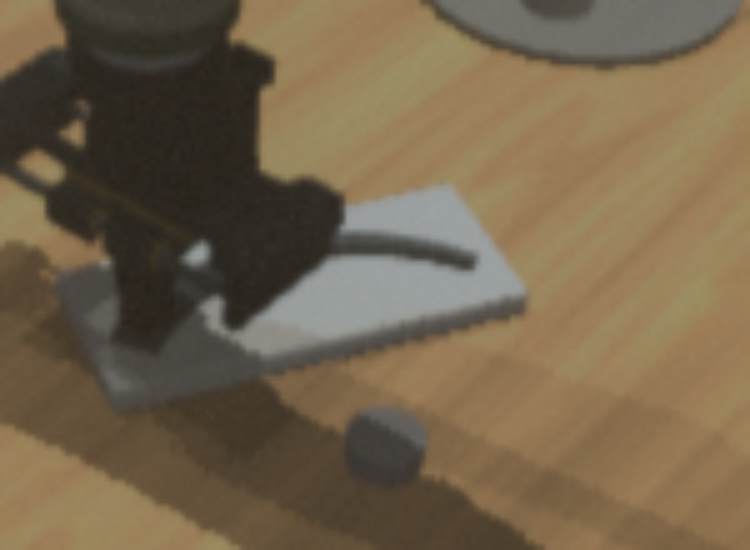

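View pics/scene9.png

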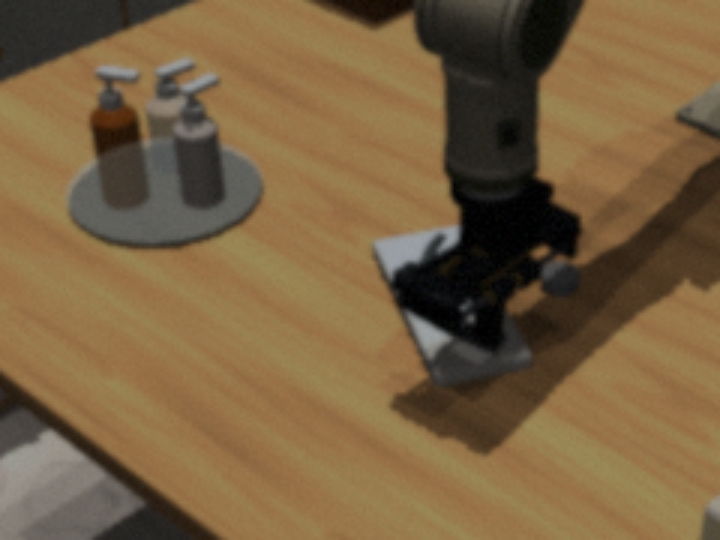

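The fingertips rest on the wide end at about (140,330) in the side view, with the pad, tin and bottles where they were. The touch is steady at about 2 N, so I'm handing in.

```bash
python3 -c "
from h import *
print(r.close_job())"
```

```text
the job is handed in; nothing more can be done
None
```

The stroke is done and the job is handed in. With closed fingertips pointing down, I touched the narrow end (mark0) and traced the arc to the wide end (mark7) in one stroke. The job ended with the fingertips still resting there, at about 9.4 s of the 48 s allowed.

**Touch:** at every reading during the stroke the tool sat at z = 32.3–32.5 mm, so the bar was about 1.6 mm down. The upward force read 1.6–3.9 N, with roughly ±1 N of noise. At the end it was about 2 N and steady, 0.1 mm from my computed mark7.

**Pad:** the side camera's pad fit moved by 0.2 mm at mid-stroke and 0.6 mm at the end, when the arm hid part of the pad. Both are within measurement noise. The tin and bottles looked undisturbed in the last pictures, but I did not measure them. The riser was outside the final crops, and the arm was never near it.

**Disagreements:**
- **Cameras:** they differed by up to 3 mm in x on where the pad was. I reconciled them against the known fingertip position, to about 1 mm.
- **Close-up wrist views:** the partial fits were off by 1.5–2° in yaw. I did not use them, because the bar's ends were hidden.
- **Mid-stroke scene fit:** it was about 1.3 mm off in y, also with the pad partly hidden.

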